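# Load and inject a sample with a manual loop-injection valve

### The arm

A 6-joint arm with a two-finger parallel gripper is mounted at the origin on a cart in front of the work surface, level with it; the furniture and walls round the work are solid. World frame = base frame: x ahead of the robot, y to its left, z up, the work surface at z = 0. Lengths are in m, angles in rad, forces in N, time in s.
With the tool pointing down it reaches from about 0.3 to 0.875 m from the base axis. Payload 4.2 kg.
Tool frame: the origin (TCP) lies at the very end of the fingers, on their centre line; the grasp point (between the pads) lies 19 mm behind it; z points along the fingers, x is the direction in which the jaws open and shut, and the axes are right-handed (so a half turn about z gives the same grasp; the last joint's range is limited). The gripper opens to 85 mm and grips with 20 to 120 N. Pads are 22 mm wide; open, the fingers measure 114 mm over their backs; the gripper's body (76 mm by 85 mm) begins 54 mm behind the grasp point. The pads swing forward as they close: fully open they stand 13 mm farther back than shut.
Start: joints at [1.311, 0.32, 1.565, -0, 1.257, -0.02], TCP at [0.137, 0.559, 0.231] pointing down, gripper open.
Joint ranges: [-3.11, 3.11], [-0.84, 2.01], [0.21, 2.61], [-1.34, 4.49], [0.05, 2.63], [-2.56, 2.56]. Speed limits (rad/s): [2.57, 2.57, 3.14, 3.14, 3.14, 3.14].

### API

Orientations are given as a unit quaternion [w, x, y, z].
In Python, from rig import bot gives the robot as it stands. The module is installed in compiled form; this text tells all that it offers.
- The arm moves only by the tool send_rows, never from a script. Its argument "rows" is text: rows parted by semicolons, each of 7 numbers parted by spaces: the shift along the tool's x, y, z in mm, then the turn, a rotation vector about the tool's x, y, z in rad, then the finger opening in mm, from 0 to 85.4. A call has 1 to 10 rows; each row shifts and turns the commanded pose from where the row before left it, along the tool's axes as they then stand; what a row does not reach is not made up. A row lasts 1/12 s, in which the tool goes at most 41.7 mm and 7.16 degrees, less where a joint would pass 70% of its speed; a pose out of reach is approached as far as the arm can. A call with a gripper value outside its range is refused whole. The fingers move at their own pace and stop on an object; the grip force is fixed at half the most. Time passes only in rows, so rows that do not move let the fingers close. It gives the time, the measured TCP pose, the force and the opening at its end, in the units of the state.
- bot.sense(): the state, without advancing time (a new reading comes with each control period).
- bot.get_image(name): name is "scene" or "top" or "wrist"; returns the picture (480x640x3 uint8, red, green, blue); there is no depth.
- bot.camera_params(name): a dict with "mtx" (3x3 intrinsics, pixels), "R" (3x3) and "t" (3): a world point X has camera coordinates R X + t; the wrist camera has in their place "T_tool_cam" (4x4, takes a point from camera to tool coordinates, whose origin is the TCP and whose axes are the tool frame's). Camera axes: x right, y down, z forward; pixel columns grow to the right and rows downward; lengths in m; the calibration is good to about 2 mm. A picture is of the moment at which its call begins: read the wrist's pose just before it. camera_params takes no time and is no camera call.
- bot.job_done(): hands the job in, once; it reports no verdict.
Trained networks look in the newest picture that a camera, given by its name, has taken for a name from the list of things; names that differ only in an ending like _2 or _b are one class to them, and where a whole thing is asked for, a point or a joint stands for the part that bears it (a point fixed in the world has none). Each returns a list of dicts, best first, with "confidence" (0 to 1); they miss things now and then, are a little off and sometimes report something else, mostly with a low value. They report only what shows in the picture. A call takes as long as a camera call. They do not tell look-alikes from the thing itself.
- bot.spot_in(camera, target): "box" ([left, top, right, bottom] in pixels, round what is visible of it).
- bot.trace(camera, target): "pixels" (480x640 bool, what is visible of it) and "box" ([left, top, right, bottom] in pixels, round what is visible of it).
The state is a dict: "time": time; "joints": joint angles; "qvel": joint speeds; "joint_efforts": joint torques, N m; "tool_pos": TCP position; "orientation": TCP orientation; "wrist_force": force on the tool from outside, world axes, zero at the start; "wrist_torque": the same for the moment, N m; "finger_gap": opening from 0.0 (shut) to 1.0 (fully open).
Only numpy, scipy, OpenCV 4.12 (cv2) and the standard library are available. Lean on these libraries where they do the work, as an engineer would, in place of code of your own. Each camera call takes 0.05 s, during which the arm holds its last target. There are 200 camera calls.

### The job

Make one injection with the manual sample valve, using only your fingertips. Push the valve's lever back against the load stop (the plain pin, on the syringe's side), then press the syringe's plunger fully home to fill the loop, and only then push the lever right across against the inject stop (the little black switch block) and leave it there. Do not lift the syringe in its socket, do not move the plunger while the lever is away from load, and leave the vials and the other loose things where they stand.

Things in the scene. Friction and masses are not known exactly. Their poses are not given: they have to be found in the camera images.
- injector: Injection valve on a stand, fixed. Base plate 130 x 230 mm (x, y), top at z 12. Right half: raised plate on pillars, x -35..60, y -100..10, top at z 86 mm, lever above it. Left half, at x -5, y 85: grey port block 36 x 36 mm, top at z 52, holding the syringe upright. Origin: centre of the underside, on the worktop; x away from the robot at yaw 0, y left, z up.
- valve_axis (a point): Point on the lever's upright turning axis, at the height of the lever's middle (x 15, y -45, z 100 mm in the injector frame).
- lever_grip (a point): Middle of the lever's round black grip, 65 mm from valve_axis. Level lever pointing to the injector's -x side: steel arm 10 mm wide and high, then the grip, 16 mm thick, 48 to 82 mm from the axis. Free space beside and below the grip; the raised plate, 14 mm below the lever's middle, ends 50 mm in front (-x) of the axis.
- load_stop (a point): Where the middle of the grip (lever_grip) is when the lever is hard against the load stop, a plain steel pin 8 mm thick standing on the raised plate on the syringe's side (+y), 36 mm from the axis.
- inject_stop (a point): Where the middle of the grip is when the lever is hard against the inject stop, a small black switch block on the raised plate on the side away from the syringe (-y), 36 mm from the axis.
- lever (a joint): Angle of the lever: 0 = against the load stop, 1.047 = against the inject stop (60 degrees further, counter-clockwise seen from above, so the grip travels to the injector's -y side). Stiff: needs about 3 N at the grip, stays where it is left, has firm stops at both ends.
- syringe: Clear syringe standing upright and loose in the socket of the port block, 32 mm deep. Barrel 16 mm thick, 70 mm long, with a finger flange 20 x 32 mm, 2.5 mm thick, at its top. Origin: centre of the barrel's lower end, 20 mm above the worktop when seated; z points up.
- plunger_top (a point): Centre of the top of the plunger's white thumb disc, 18 mm across and 3 mm thick. At z = 130 mm above the worktop when the plunger is fully out, 98 mm when fully home.
- plunger (a joint): Travel of the plunger: 0 = fully out, 0.032 = fully home (pressed down). Needs 3 to 5 N when pressed slowly, stays where it is left, firm stop at the end.
- vial_ccc: Clear vial with a cap, 27 mm thick, 64 mm tall, standing on the worktop before the syringe; leave alone. Origin: centre of its underside.
- vial_bb: Clear vial with a cap, 22 mm thick, 52 mm tall, standing on the worktop before the valve; leave alone. Origin: centre of its underside.
- syringe_5: Small spare syringe lying on the worktop before the injector, 105 mm long, 14 mm high; leave alone. Origin: centre of its underside.
- dropper_bottle: White dropper bottle with a pointed cap, 34 mm thick, 96 mm tall, standing to the right of the injector; leave alone. Origin: centre of its underside.
- petri_dish: Clear round dish, 55 mm across, 14 mm high, to the right of the injector; leave alone. Origin: centre of its underside.
Not all that is in view belongs to the job. What is shaped like the syringe but red or yellow is not meant.

How it is judged:
By the outcome, as a careful person would: the job done as asked, in the order asked, and still so for the second after the job is handed in, with the robot touching nothing.
It also fails if it takes over 51 s, if anything falls off the work surface, if the arm or the gripper's body presses on something with over 40 N, if the wrist force passes 120 N, or if a joint passes its speed limit or range.

## Working session

There is one attempt and no reset: what is moved stays moved. The work goes in short steps, Python scripts to look and compute and a tool call to move; the robot and the scene stay as the last step left them, time stands still between calls to the robot, and variables do not carry over. Pictures are saved under pics/ and viewed, about 8 in all and at most 12, crops included, and the job is handed in when it is done.

Besides the shell and the picture viewer there is one more tool, called after "Emit:" as name(argument=value, ...) on one line, values as JSON. send_rows: Moves the arm, as the interface text tells. Its arguments: {"type":"object","properties":{"rows":{"type":"string"}},"required":["rows"]}

```bash
mkdir -p pics
python3 - <<'E'
from rig import bot
import cv2,numpy as np
s=bot.sense(); print(s['time'],s['tool_pos'],s['orientation'],s['finger_gap'])
for c in ['scene','top']:
    im=bot.get_image(c); cv2.imwrite(f'pics/{c}0.png',im[:,:,::-1])
    for n in ['injector','syringe','plunger_top','lever_grip','lever','valve_axis','load_stop','vial_ccc']:
        try: print(c,n,[(np.round(d['box']).astype(int).tolist(),round(d['confidence'],2)) for d in bot.spot_in(c,n)][:4])
        except Exception as e: print(c,n,e)
    p=bot.camera_params(c); print(p['mtx'].tolist(),np.round(p['R'],4).tolist(),np.round(p['t'],4).tolist())
E
```

```text
0.0 [0.13645041 0.55809135 0.23049076] [ 5.36247348e-04  7.86610551e-01  6.17448844e-01 -6.92319768e-04] 0.9990755589069847
scene injector [([260, 238, 395, 327], 0.75)]
scene syringe [([196, 242, 207, 289], 0.84), ([268, 293, 298, 328], 0.75), ([234, 195, 251, 245], 0.58), ([287, 211, 299, 253], 0.54)]
scene plunger_top [([238, 196, 244, 218], 0.6), ([287, 215, 301, 233], 0.54), ([194, 239, 205, 258], 0.41)]
scene lever_grip [([312, 244, 354, 276], 0.73)]
scene lever [([315, 250, 356, 276], 0.74)]
scene valve_axis [([262, 237, 388, 331], 0.69)]
scene load_stop [([260, 237, 386, 331], 0.55)]
scene vial_ccc [([236, 246, 248, 279], 0.68)]
[[584.0494225749885, 0.0, 314.0828731454424], [0.0, 584.0494225749885, 243.59090602425385], [0.0, 0.0, 1.0]] [[0.5874, -0.809, 0.0206], [-0.4847, -0.3721, -0.7915], [0.648, 0.455, -0.6108]] [-0.2928, 0.3591, 0.7893]
top injector [([258, 188, 395, 282], 0.82)]
top syringe [([343, 224, 363, 279], 0.63), ([214, 306, 232, 326], 0.59), ([295, 290, 347, 313], 0.56), ([269, 219, 289, 241], 0.51)]
top plunger_top [([274, 226, 285, 232], 0.52), ([211, 315, 223, 321], 0.5)]
top lever_grip [([342, 225, 367, 280], 0.62), ([268, 216, 290, 243], 0.55)]
top lever [([345, 224, 362, 279], 0.92)]
top valve_axis [([260, 188, 396, 280], 0.94)]
top load_stop [([261, 192, 397, 285], 0.62)]
top vial_ccc [([239, 274, 258, 291], 0.52)]
[[577.6376053821899, 0.0, 315.2998698783195], [0.0, 577.6376053821899, 237.9020422625069], [0.0, 0.0, 1.0]] [[0.005, -1.0, -0.0008], [-0.998, -0.0049, -0.0624], [0.0624, 0.0011, -0.9981]] [0.0388, 0.5556, 1.0427]
```

Run:
```python
import cv2,numpy as np
a=cv2.imread('pics/scene0.png')[170:350,170:430]; b=cv2.imread('pics/top0.png')[160:350,190:450]
a=cv2.resize(a,(800,554),interpolation=cv2.INTER_CUBIC);b=cv2.resize(b,(800,585),interpolation=cv2.INTER_CUBIC)
cv2.imwrite('pics/a.png',a);cv2.imwrite('pics/b.png',b)
```

```text
(no output)
```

View pics/a.png

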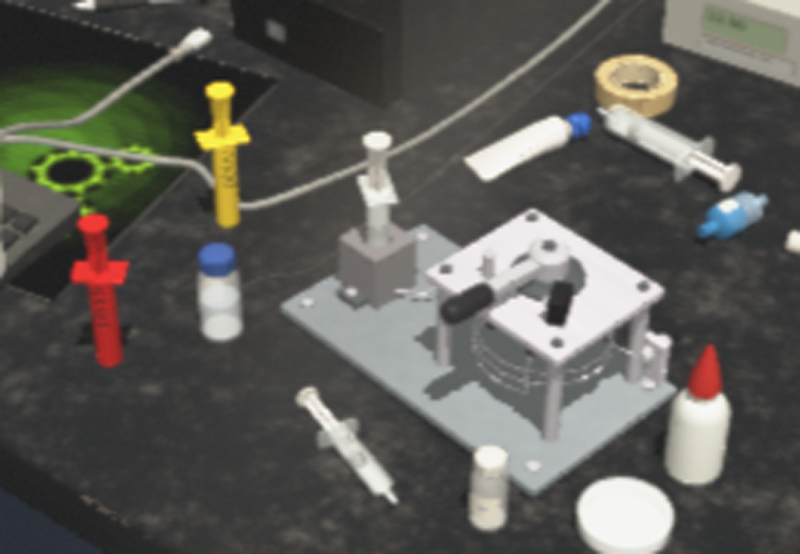

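View pics/b.png

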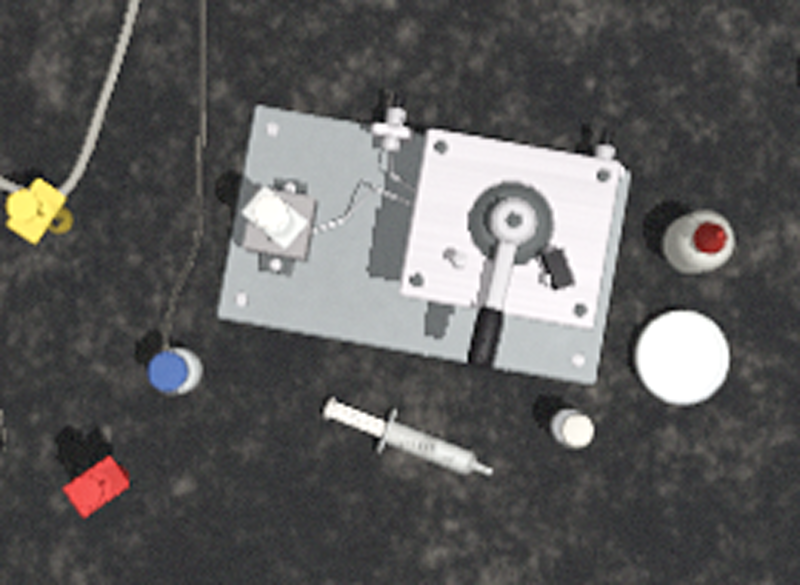

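```bash
cat > h.py <<'E'
from rig import bot
import cv2,numpy as np
from scipy.optimize import least_squares
P={c:bot.camera_params(c) for c in('scene','top')}
def proj(c,X):
    p=P[c]; Y=np.atleast_2d(X)@p['R'].T+p['t']; q=Y@p['mtx'].T; return q[:,:2]/q[:,2:]
def ray(c,uv,z):
    p=P[c]; C=-p['R'].T@p['t']; d=p['R'].T@np.linalg.solve(p['mtx'],[*uv,1]); return C+d*(z-C[2])/d[2]
def tri(uv1,uv2):
    return least_squares(lambda X:np.r_[proj('scene',X)[0]-uv1,proj('top',X)[0]-uv2],[.5,0,.1])
def w(pose,pts):
    x,y,a=pose; pts=np.atleast_2d(pts)/1000; c,s=np.cos(a),np.sin(a)
    return np.c_[x+c*pts[:,0]-s*pts[:,1],y+s*pts[:,0]+c*pts[:,1],pts[:,2]]
E
python3 - <<'E'
from h import *
k=260/800
T={(60,10,86):(428,128),(-35,10,86):(402,293),(-35,-100,86):(592,327),(60,-100,86):(630,172),(65,115,12):(258,105),(-65,115,12):(218,318),(-65,-115,12):(595,383)}
S={(60,10,86):(532,210),(-35,10,86):(428,275),(-35,-100,86):(555,358),(60,-100,86):(663,293),(-65,115,12):(283,305),(-65,-115,12):(533,491),(65,-115,12):(675,392)}
tp=np.array(list(T)),np.array(list(T.values()))*k+[190,160]
sp=np.array(list(S)),np.array(list(S.values()))*k+[170,170]
f=lambda q:np.r_[(proj('top',w(q,tp[0]))-tp[1]).ravel(),(proj('scene',w(q,sp[0]))-sp[1]).ravel()]
r=least_squares(f,[.55,0,-.15]); q=r.x; print(q,np.round(r.fun,1)); np.save('q.npy',q)
print('axis',w(q,[15,-45,100]),'syr',w(q,[-5,85,130]))
A=lambda s:np.array(s)*k+[170,170]; B=lambda s:np.array(s)*k+[190,160]
print('disc tri?',tri(A((377,138)),B((268,212))).x, [tri(A((377,138)),B((268,212))).fun])
for z in(130,120,110):print(z,(proj('scene',w(q,[-5,85,z]))-[170,170])/k,(proj('top',w(q,[-5,85,z]))-[190,160])/k)
g=ray('top',B((485,338)),.1); a=w(q,[15,-45,100])[0]; d=g-a; print('grip',g,np.hypot(*d[:2]))
ang=np.arctan2(d[1],d[0])-q[2]; print('rel deg',np.degrees(ang)%360, 'lever deg', np.degrees(ang)%360-150)
for n,t in(('load',150),('inj',210)):
    t=np.radians(t);print(n,w(q,[15+65*np.cos(t),-45+65*np.sin(t),100]))
E
```

```text
[ 0.55272963  0.01641503 -0.18061682] [ 1.5  0.2 -0.2  0.8  1.2  1.6 -1.3 -2.3  0.5 -0.3  0.1 -0.6  0.7  1.4
  0.3 -0.8 -1.3 -1.4  0.2  0.9  0.5 -1.2 -1.3 -0.6 -0.5  0.2  0.6 -1.1]
axis [[ 0.55940199 -0.0305475   0.1       ]] syr [[0.56308006 0.10093053 0.13      ]]
disc tri? [0.56351325 0.10344596 0.12977578] [array([-0.68950618, -0.00193959,  0.46879299, -0.3566939 ])]
130 [[377.64561009 139.42385907]] [[274.12223141 211.70218664]]
120 [[377.67309559 152.51938252]] [[275.2979115  213.15065543]]
110 [[377.70028474 165.47370918]] [[276.44935072 214.56925881]]
grip [ 0.49658747 -0.01330918  0.1       ] 0.0651369582426922
rel deg 175.00258763093754 lever deg 25.00258763093754
load [[0.50986421 0.01153585 0.1       ]]
inj [[ 0.49818785 -0.0524068   0.1       ]]
```

```bash
cat >> h.py <<'E'
from scipy.spatial.transform import Rotation as Ro
q0=np.array([ 0.55272963,0.01641503,-0.18061682])
AX=w(q0,[15,-45,100])[0]
def delta(target):
    s=bot.sense(); w_,x,y,z=s['orientation']; R=Ro.from_quat([x,y,z,w_])
    tx=R.as_matrix()[:,0]
    print('t',round(s['time'],2),'pos',np.round(s['tool_pos'],4),'yaw',round(np.degrees(np.arctan2(tx[1],tx[0])),1),'F',np.round(s['wrist_force'],1),'gap',round(s['finger_gap'],2))
    print('shift mm',np.round(R.inv().apply(np.array(target)-s['tool_pos'])*1000,1))
def beside(lev_deg,r,off,z):  # lever angle 0=load; off>0 on inject side
    a=np.radians(lev_deg+150)+q0[2]; return np.r_[AX[:2]+r*np.array([np.cos(a),np.sin(a)])+off*np.array([-np.sin(a),np.cos(a)]),z]
E
python3 -c "
from h import *
t=beside(25,.068,.032,.17);print(t);delta(t)"
```

```text
[ 0.48535722 -0.0434072   0.17      ]
t 0.9 pos [0.1366 0.5585 0.2313] yaw 76.3 F [ 0.6  0.1 -0.5] gap 1.0
shift mm [-501.9  481.8   61.3]
```

Emit:
send_rows(rows="-25 24 0 0 0 0 0;-25 24 0 0 0 0 0;-25 24 0 0 0 0 0;-25 24 0 0 0 0 0;-25 24 0 0 0 0 0;-25 24 0 0 0 0 0;-25 24 0 0 0 0 0;-25 24 0 0 0 0 0;-25 24 0 0 0 0 0;-25 24 0 0 0 0 0")

```text
time: 1.73
tool_pos: [0.3108, 0.2572, 0.2316]
orientation: [0.0, 0.786, 0.618, 0.0]
wrist_force: [0.5, -0.4, -0.1]
finger_gap: 0.003
```

Emit:
send_rows(rows="-25 24 0 0 0 0 0;-25 24 0 0 0 0 0;-25 24 0 0 0 0 0;-25 24 0 0 0 0 0;-25 24 0 0 0 0 0;-25 24 0 0 0 0 0;-25 24 0 0 0 0 0;-25 24 0 0 0 0 0;-25 24 0 0 0 0 0;-25 24 0 0 0 0 0")

```text
time: 2.57
tool_pos: [0.4847, -0.0429, 0.2315]
orientation: [0.0, 0.787, 0.617, 0.0]
wrist_force: [1.5, 0.1, 0.9]
finger_gap: -0.001
```

```bash
python3 -c "
from h import *
t=beside(25,.068,.032,.15);delta(t)
cv2.imwrite('pics/w1.png',bot.get_image('wrist')[:,:,::-1])
T=bot.camera_params('wrist');M=T['T_tool_cam'];print(M.round(3).tolist())
C=np.linalg.inv(M)
for p in([0,0,0],[.015,0,0],[-.015,0,0]):
  c=C[:3,:3]@p+C[:3,3];u=T['mtx']@c;print(u[:2]/u[2])
"
```

```text
t 2.57 pos [ 0.4847 -0.0429  0.2315] yaw 76.2 F [1.5 0.1 0.9] gap -0.0
shift mm [-0.4  0.8 81.5]
[[1.0, -0.0, -0.001, 0.001], [0.001, 0.947, 0.323, -0.083], [0.001, -0.323, 0.947, -0.143], [0.0, 0.0, 0.0, 1.0]]
[323.62004228 314.09489715]
[356.10311237 314.09184912]
[291.14450522 314.09794447]
```

View pics/w1.png

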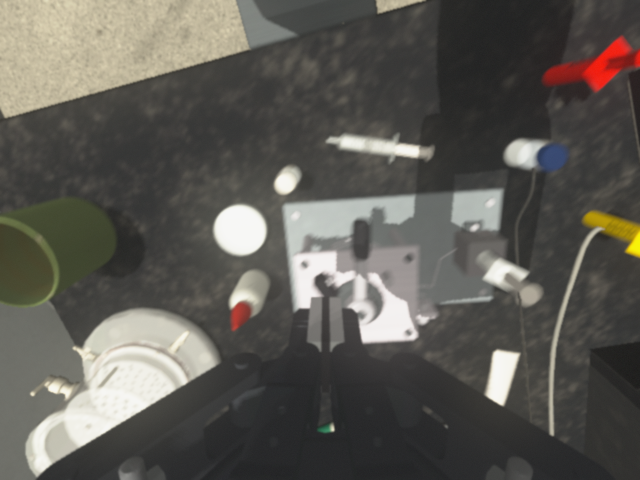

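Emit:
send_rows(rows="0 0 20 0 0 0 0;0 1 20 0 0 0 0;0 0 20 0 0 0 0;0 0 20 0 0 0 0;0 0 15 0 0 0 0;0 0 12 0 0 0 0;0 0 10 0 0 0 0;0 0 10 0 0 0 0;0 0 8 0 0 0 0;0 0 3 0 0 0 0")

```text
time: 3.45
tool_pos: [0.4844, -0.0412, 0.0923]
orientation: [-0.001, 0.787, 0.617, -0.001]
wrist_force: [0.6, -0.1, 0.9]
finger_gap: -0.003
```

Emit:
send_rows(rows="2 0 0 0 0 0 0;2 0 0 0 0 0 0;2 0 0 0 0 0 0;2 0 0 0 0 0 0;1 0 0 0 0 0 0;1 0 0 0 0 0 0;1 0 0 0 0 0 0")

```text
time: 4.03
tool_pos: [0.4878, -0.031, 0.0936]
orientation: [0.001, 0.786, 0.618, -0.0]
wrist_force: [-0.4, -2.4, 1.1]
finger_gap: -0.002
```

Emit:
send_rows(rows="2.4 -0.7 0 0 0 0.036 0;2.4 -0.7 0 0 0 0.036 0;2.4 -0.7 0 0 0 0.036 0;2.4 -0.7 0 0 0 0.036 0;2.4 -0.7 0 0 0 0.036 0;2.4 -0.7 0 0 0 0.036 0;2.4 -0.7 0 0 0 0.036 0;2.4 -0.7 0 0 0 0.036 0;2.4 -0.7 0 0 0 0.036 0")

```text
time: 4.78
tool_pos: [0.4902, -0.0088, 0.0936]
orientation: [0.001, 0.876, 0.482, 0.0]
wrist_force: [0.7, -2.5, 0.1]
finger_gap: -0.0
```

```bash
python3 -c "
from h import *
delta(beside(0,.068,.019,.093))"
```

```text
t 4.78 pos [ 0.4902 -0.0088  0.0936] yaw 57.6 F [ 0.7 -2.5  0.1] gap -0.0
shift mm [9.3 0.1 0.6]
```

Emit:
send_rows(rows="2.4 -0.5 0 0 0 0.036 0;2.4 -0.5 0 0 0 0.036 0;2 -0.5 0 0 0 0.036 0;1 0 0 0 0 0 0;1 0 0 0 0 0 0")

```text
time: 5.2
tool_pos: [0.4934, -0.0005, 0.0935]
orientation: [-0.0, 0.9, 0.435, -0.0]
wrist_force: [-2.0, -1.1, 3.5]
finger_gap: 0.001
```

Emit:
send_rows(rows="1 0 0 0 0 0 0;1 0 0 0 0 0 0")

```text
time: 5.37
tool_pos: [0.4944, 0.001, 0.0934]
orientation: [-0.0, 0.901, 0.435, -0.001]
wrist_force: [-3.8, -4.4, 6.0]
finger_gap: -0.004
```

Emit:
send_rows(rows="1 0 0 0 0 0 0;1 0 0 0 0 0 0;0 0 0 0 0 0 0")

```text
time: 5.62
tool_pos: [0.4945, 0.0012, 0.0933]
orientation: [0.001, 0.9, 0.435, -0.002]
wrist_force: [-6.5, -8.9, 7.2]
finger_gap: 0.001
```

```bash
python3 -c "
from h import *
delta(beside(0,.068,.019,.093))
a=bot.get_image('top')[190:300,310:420,::-1];b=bot.get_image('scene')[220:330,290:400,::-1]
cv2.imwrite('pics/c.png',cv2.resize(np.hstack([a,b]),(800,400),interpolation=cv2.INTER_CUBIC))"
```

```text
t 5.62 pos [0.4945 0.0012 0.0933] yaw 51.6 F [-6.5 -8.9  7.2] gap 0.0
shift mm [-1.3  2.   0.3]
```

View pics/c.png

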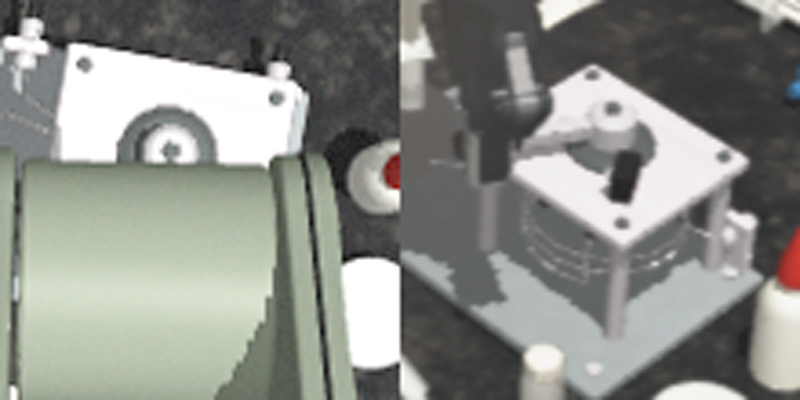

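The 11 N with no further motion at the predicted angle says the lever is at the load stop. Backing off and rising.

Emit:
send_rows(rows="-5 0 0 0 0 0 0;-6 0 0 0 0 0 0;0 0 -10 0 0 0 0;0 0 -20 0 0 0 0;0 0 -25 0 0 0 0;0 0 -25 0 0 0 0;0 0 0 0 0 0 0")

```text
time: 6.3
tool_pos: [0.4926, -0.0058, 0.1777]
orientation: [0.002, 0.901, 0.434, 0.005]
wrist_force: [1.2, -0.6, 0.6]
finger_gap: -0.004
```

```bash
python3 -c "
from h import *
delta(np.array([.5633,.1022,.150]))"
```

```text
t 6.3 pos [ 0.4926 -0.0058  0.1777] yaw 51.5 F [ 1.2 -0.6  0.6] gap -0.0
shift mm [128.3 -12.1  28.5]
```

Emit:
send_rows(rows="20 -2 0 0 0 0 0;20 -2 0 0 0 0 0;20 -2 0 0 0 0 0;20 -2 0 0 0 0 0;20 -2 0 0 0 0 0;20 -2 0 0 0 0 0;8 0 0 0 0 0 0;0 0 10 0 0 0 0;0 0 10 0 0 0 0;0 0 0 0 0 0 0")

```text
time: 7.13
tool_pos: [0.5572, 0.1007, 0.1502]
orientation: [-0.001, 0.901, 0.434, -0.003]
wrist_force: [-1.0, -0.7, -0.1]
finger_gap: 0.002
```

```bash
python3 -c "
from h import *
delta(np.array([.5633,.1022,.130]))
a=bot.get_image('scene')[190:330,270:400,::-1];b=bot.get_image('wrist')[:,:,::-1]
cv2.imwrite('pics/d.png',np.hstack([cv2.resize(a,(390,420),interpolation=cv2.INTER_CUBIC),cv2.resize(b[120:480,140:490],(408,420))]))"
```

```text
t 7.13 pos [0.5572 0.1007 0.1502] yaw 51.5 F [-1.  -0.7 -0.1] gap 0.0
shift mm [ 5.1  4.  20.1]
```

View pics/d.png

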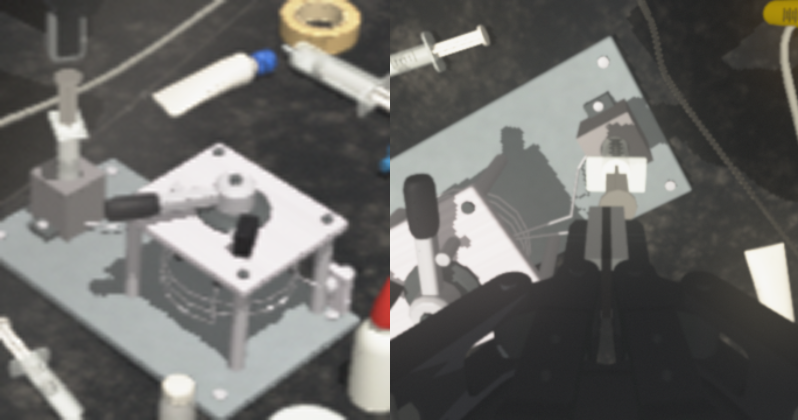

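Emit:
send_rows(rows="5 4 0 0 0 0 0;0 0 8 0 0 0 0;0 0 6 0 0 0 0;0 0 2 0 0 0 0;0 0 1 0 0 0 0;0 0 1 0 0 0 0")

```text
time: 7.73
tool_pos: [0.5657, 0.1032, 0.135]
orientation: [-0.0, 0.901, 0.435, -0.0]
wrist_force: [0.4, 0.2, -0.5]
finger_gap: -0.003
```

Emit:
send_rows(rows="0 0 1 0 0 0 0;0 0 1 0 0 0 0;0 0 1 0 0 0 0;0 0 1 0 0 0 0")

```text
time: 8.07
tool_pos: [0.5659, 0.1033, 0.1314]
orientation: [0.0, 0.901, 0.435, 0.0]
wrist_force: [-0.0, -0.4, 0.6]
finger_gap: -0.0
```

Emit:
send_rows(rows="-2 -1 0 0 0 0 0;0 0 0.5 0 0 0 0;0 0 1 0 0 0 0;0 0 1 0 0 0 0;0 0 1 0 0 0 0;0 0 1 0 0 0 0")

```text
time: 8.57
tool_pos: [0.5642, 0.1024, 0.1272]
orientation: [0.0, 0.901, 0.435, 0.001]
wrist_force: [0.4, -0.2, 3.9]
finger_gap: -0.002
```

Emit:
send_rows(rows="0 0 1 0 0 0 0;0 0 1 0 0 0 0;0 0 1 0 0 0 0;0 0 1 0 0 0 0;0 0 1 0 0 0 0;0 0 1 0 0 0 0;0 0 1 0 0 0 0;0 0 1 0 0 0 0")

```text
time: 9.23
tool_pos: [0.5639, 0.1023, 0.1187]
orientation: [-0.0, 0.901, 0.435, 0.0]
wrist_force: [0.7, -0.0, 3.1]
finger_gap: -0.002
```

The plunger is moving at about 3 to 4 N. Continuing.

Emit:
send_rows(rows="0 0 1 0 0 0 0;0 0 1 0 0 0 0;0 0 1 0 0 0 0;0 0 1 0 0 0 0;0 0 1 0 0 0 0;0 0 1 0 0 0 0;0 0 1 0 0 0 0;0 0 1 0 0 0 0;0 0 1 0 0 0 0;0 0 1 0 0 0 0")

```text
time: 10.07
tool_pos: [0.5639, 0.1023, 0.1087]
orientation: [-0.0, 0.901, 0.435, 0.0]
wrist_force: [-0.3, -0.4, 2.4]
finger_gap: -0.002
```

Emit:
send_rows(rows="0 0 1 0 0 0 0;0 0 1 0 0 0 0;0 0 1 0 0 0 0;0 0 1 0 0 0 0;0 0 1 0 0 0 0;0 0 1 0 0 0 0;0 0 1 0 0 0 0;0 0 1 0 0 0 0;0 0 1 0 0 0 0;0 0 1 0 0 0 0")

```text
time: 10.9
tool_pos: [0.5638, 0.1023, 0.0987]
orientation: [-0.0, 0.901, 0.435, -0.0]
wrist_force: [-0.4, -1.2, 4.2]
finger_gap: -0.003
```

Emit:
send_rows(rows="0 0 1 0 0 0 0;0 0 1 0 0 0 0")

```text
time: 11.07
tool_pos: [0.5647, 0.1025, 0.0979]
orientation: [0.0, 0.901, 0.434, 0.001]
wrist_force: [-0.7, -0.3, 13.0]
finger_gap: -0.006
```

Emit:
send_rows(rows="0 0 1 0 0 0 0;0 0 0.5 0 0 0 0")

```text
time: 11.23
tool_pos: [0.5655, 0.1026, 0.0979]
orientation: [0.001, 0.901, 0.435, 0.002]
wrist_force: [-1.8, -0.6, 18.7]
finger_gap: 0.0
```

Emit:
send_rows(rows="0 0 -3 0 0 0 0;0 0 -5 0 0 0 0;0 0 -12 0 0 0 0;0 0 -20 0 0 0 0;0 0 -20 0 0 0 0;0 0 -20 0 0 0 0;0 0 0 0 0 0 0")

```text
time: 11.82
tool_pos: [0.5658, 0.1026, 0.1788]
orientation: [0.001, 0.901, 0.435, 0.003]
wrist_force: [0.8, 0.3, -0.6]
finger_gap: -0.002
```

```bash
python3 -c "
from h import *
delta(beside(0,.069,-.031,.093));np.save('pre.npy',bot.get_image('scene'))"
```

```text
t 11.82 pos [0.5658 0.1026 0.1788] yaw 51.5 F [ 0.8  0.3 -0.6] gap -0.0
shift mm [-75.4   9.5  85.5]
```

Emit:
send_rows(rows="-20 2.5 0 0 0 0 0;-20 2.5 0 0 0 0 0;-20 2.5 0 0 0 0 0;-15 2 0 0 0 0 0;0 0 25 0 0 0 0;0 0 20 0 0 0 0;0 0 10 0 0 0 0;0 0 0 0 0 0 0")

```text
time: 12.53
tool_pos: [0.5225, 0.0374, 0.1174]
orientation: [-0.001, 0.901, 0.434, -0.003]
wrist_force: [-0.3, -0.2, 0.0]
finger_gap: -0.001
```

```bash
python3 -c "
from h import *
delta(beside(0,.069,-.031,.093))
a=bot.get_image('scene')[190:330,270:400,::-1];b=bot.get_image('wrist')[:,:,::-1]
cv2.imwrite('pics/e.png',np.hstack([cv2.resize(a,(390,420),interpolation=cv2.INTER_CUBIC),cv2.resize(b[120:480,140:490],(408,420))]))"
```

```text
t 12.53 pos [0.5225 0.0374 0.1174] yaw 51.5 F [-0.3 -0.2  0. ] gap -0.0
shift mm [ 3.1  3.4 24.3]
```

View pics/e.png

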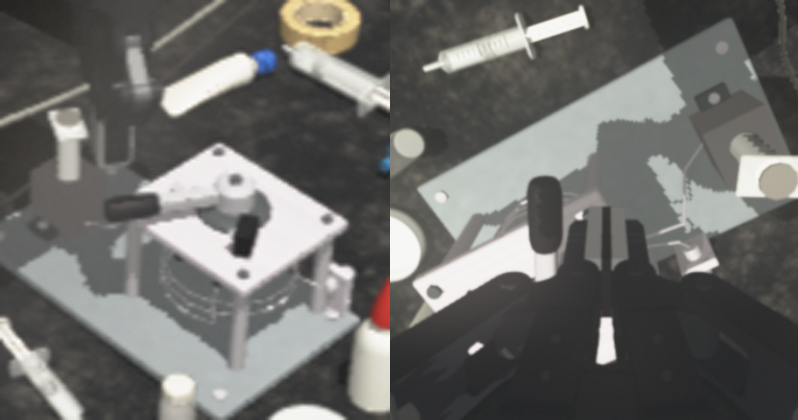

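Emit:
send_rows(rows="0 0 10 0 0 0 0;0 0 8 0 0 0 0;0 0 6 0 0 0 0;0 0 0 0 0 0 0;-3 0 0 0 0 0 0;-3 0 0 0 0 0 0;-3 0 0 0 0 0 0;-2 0 0 0 0 0 0;-1 0 0 0 0 0 0;0 0 0 0 0 0 0")

```text
time: 13.47
tool_pos: [0.5174, 0.0285, 0.0967]
orientation: [-0.0, 0.901, 0.434, 0.001]
wrist_force: [0.2, 2.2, 0.6]
finger_gap: -0.003
```

Emit:
send_rows(rows="-1 0 0 0 0 0 0;-1 0 0 0 0 0 0;-1 0 0 0 0 0 0")

```text
time: 13.72
tool_pos: [0.5154, 0.0262, 0.0966]
orientation: [-0.0, 0.901, 0.435, 0.0]
wrist_force: [-0.3, 3.7, 2.4]
finger_gap: -0.004
```

```bash
python3 -c "
from h import *
print(bot.sense()['joints'])
delta(beside(0,.072,-.019,.093))"
```

```text
[ 2.81489539e-02  3.55463228e-01  1.89026565e+00  6.52378600e-04
  8.95311384e-01 -8.71278227e-01]
t 13.72 pos [0.5154 0.0262 0.0966] yaw 51.5 F [-0.3  3.7  2.4] gap -0.0
shift mm [ 4.3 -1.6  3.6]
```

Emit:
send_rows(rows="-2.5 -0.7 1 0 0 -0.036 0;-2.5 -0.7 1 0 0 -0.036 0;-2.5 -0.7 0 0 0 -0.036 0;-2.5 -0.7 0 0 0 -0.036 0;-2.5 -0.7 0 0 0 -0.036 0;-2.5 -0.7 0 0 0 -0.036 0;-2.5 -0.7 0 0 0 -0.036 0;-2.5 -0.7 0 0 0 -0.036 0")

```text
time: 14.38
tool_pos: [0.5019, 0.0114, 0.095]
orientation: [0.001, 0.828, 0.56, 0.002]
wrist_force: [3.4, 1.6, 2.1]
finger_gap: 0.0
```

```bash
python3 -c "
from h import *
delta(beside(16.5,.070,-.021,.093))
s=bot.sense();d=s['tool_pos'][:2]-AX[:2];print(np.hypot(*d),np.degrees(np.arctan2(d[1],d[0])-q0[2])-150+np.degrees(np.arctan(21/70)))"
```

```text
t 14.38 pos [0.5019 0.0114 0.095 ] yaw 68.1 F [3.4 1.6 2.1] gap 0.0
shift mm [ 5.9 -0.2  2. ]
0.07123240815734247 20.934877818194675
```

Emit:
send_rows(rows="-2.5 -0.7 0 0 0 -0.036 0;-2.5 -0.7 0 0 0 -0.036 0;-2.5 -0.7 0 0 0 -0.036 0;-2.5 -0.7 0 0 0 -0.036 0;-2.5 -0.7 0 0 0 -0.036 0;-2.5 -0.7 0 0 0 -0.036 0;-2.5 -0.7 0 0 0 -0.036 0;-2.5 -0.7 0 0 0 -0.036 0;-2.5 -0.7 0 0 0 -0.036 0;-2.5 -0.7 0 0 0 -0.036 0")

```text
time: 15.22
tool_pos: [0.4888, -0.0111, 0.0947]
orientation: [0.001, 0.715, 0.699, 0.001]
wrist_force: [1.3, 3.5, 2.2]
finger_gap: 0.0
```

```bash
python3 -c "
from h import *
delta(beside(60,.070,-.020,.095))
s=bot.sense();d=s['tool_pos'][:2]-AX[:2];print(np.hypot(*d),(np.degrees(np.arctan2(d[1],d[0])-q0[2])-150+np.degrees(np.arctan(21/70)))%360)"
```

```text
t 15.22 pos [ 0.4888 -0.0111  0.0947] yaw 88.8 F [1.3 3.5 2.2] gap 0.0
shift mm [-24.2  -1.6  -0.3]
0.0731840137341416 41.65858753327851
```

Emit:
send_rows(rows="-2.5 -0.2 0 0 0 -0.036 0;-2.5 -0.2 0 0 0 -0.036 0;-2.5 -0.2 0 0 0 -0.036 0;-2.5 -0.2 0 0 0 -0.036 0;-2.5 -0.2 0 0 0 -0.036 0;-2.5 -0.2 0 0 0 -0.036 0;-2.5 -0.2 0 0 0 -0.036 0")

```text
time: 15.8
tool_pos: [0.4868, -0.0286, 0.0944]
orientation: [-0.001, 0.621, 0.784, -0.001]
wrist_force: [-2.3, 3.1, 4.1]
finger_gap: 0.003
```

Emit:
send_rows(rows="-2 -0.2 0 0 0 -0.03 0;-1 0 0 0 0 0 0;-1 0 0 0 0 0 0;-1 0 0 0 0 0 0")

```text
time: 16.13
tool_pos: [0.488, -0.0334, 0.0941]
orientation: [-0.001, 0.61, 0.792, -0.001]
wrist_force: [-3.4, 2.1, 3.6]
finger_gap: 0.003
```

Emit:
send_rows(rows="-1 0 0 0 0 0 0;-1 0 0 0 0 0 0;-1 0 0 0 0 0 0")

```text
time: 16.38
tool_pos: [0.4883, -0.0345, 0.094]
orientation: [-0.003, 0.611, 0.792, 0.0]
wrist_force: [-5.1, 11.0, 5.6]
finger_gap: 0.0
```

```bash
python3 -c "
from h import *
delta(beside(60,.070,-.020,.095))
s=bot.sense();d=s['tool_pos'][:2]-AX[:2];print(np.hypot(*d),(np.degrees(np.arctan2(d[1],d[0])-q0[2])-150+np.degrees(np.arctan(21/70)))%360)"
```

```text
t 16.38 pos [ 0.4883 -0.0345  0.094 ] yaw 104.7 F [-5.1 11.   5.6] gap 0.0
shift mm [-0.3 -1.6 -1. ]
0.07125217402424623 60.244665210932055
```

Emit:
send_rows(rows="-1 0 0 0 0 0 0;-1 0 0 0 0 0 0;0 0 0 0 0 0 0")

```text
time: 16.63
tool_pos: [0.4883, -0.0348, 0.094]
orientation: [-0.004, 0.611, 0.791, 0.001]
wrist_force: [-5.3, 15.7, 6.8]
finger_gap: -0.001
```

Emit:
send_rows(rows="5 0 0 0 0 0 0;8 0 0 0 0 0 0;0 0 -10 0 0 0 0;0 0 -25 0 0 0 0;0 0 -40 0 0 0 0;0 -10 -30 0 0 0 0;0 -25 -10 0 0 0 0;0 -30 0 0 0 0 0;0 -30 0 0 0 0 0;0 0 0 0 0 0 0")

```text
time: 17.47
tool_pos: [0.3905, -0.0506, 0.209]
orientation: [-0.001, 0.611, 0.792, -0.001]
wrist_force: [-0.0, 0.5, -0.7]
finger_gap: -0.004
```

```bash
python3 -c "
from h import *
delta(AX)
a=bot.get_image('scene')[200:350,220:400,::-1];b=bot.get_image('top')[180:330,230:410,::-1]
cv2.imwrite('pics/f.png',np.hstack([cv2.resize(x,(400,333),interpolation=cv2.INTER_CUBIC) for x in(a,b)]))"
```

```text
t 17.47 pos [ 0.3905 -0.0506  0.209 ] yaw 104.7 F [-0.   0.5 -0.7] gap -0.0
shift mm [-23.6 168.8 108.5]
```

View pics/f.png

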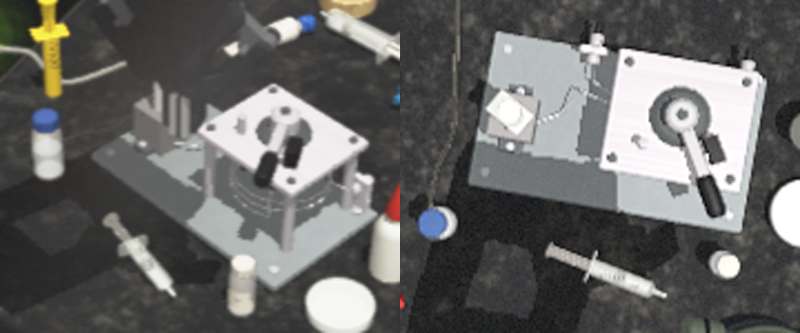

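```bash
python3 -c "
from rig import bot
print(bot.job_done())"
```

```text
the job is handed in; nothing more can be done
None
```

I made the injection in the order asked and handed the job in at about 17.6 s; no verdict is reported.

- **Load:** With the shut fingertips I pushed the lever to the load stop. It stopped dead at about 11 N, and the camera then showed it against the plain pin.
- **Fill:** I pressed the plunger from z 130 to 98 mm at about 2.5–4 N. It hit its end stop firmly at about 19 N, and the syringe stayed seated in its socket.
- **Inject:** I pushed the lever across to the inject stop. It stopped at about 60° and about 17 N, and I left it there.

**Last checks:** After I backed off, the final pictures showed the lever beside the black switch block, at about 199° in the world frame against 199.7° expected. The small vials, spare syringe, dropper bottle and dish looked undisturbed. Wrist force was near zero, so the robot was touching nothing.

No check failed. The one unexplained reading was an upward wrist force of 4–7 N while pushing the lever against its stops, probably friction on the round grip. In the last scene view the arm hid the syringe's top, so I judged the syringe from the top view and the earlier picture taken after the press.

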